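# Index the sample carousel and lock it

### The arm

A 6-joint arm with a two-finger parallel gripper is mounted at the origin on the work surface. World frame = base frame: x ahead of the robot, y to its left, z up, the work surface at z = 0. Lengths are in m, angles in degrees, forces in N, time in s.
With the tool pointing down it reaches from about 0.25 to 0.725 m from the base axis. Payload 9.7 kg.
Tool frame: the origin (TCP) lies at the very end of the fingers, on their centre line; the grasp point (between the pads) lies 19 mm behind it; z points along the fingers, y is the line along which they close (so a half turn about z gives the same grasp; the last joint's range is limited). The gripper opens to 85 mm and grips with 20 to 120 N. Pads are 22 mm wide; open, the fingers measure 114 mm over their backs; the gripper's body (76 mm by 85 mm) begins 54 mm behind the grasp point. The pads swing forward as they close: fully open they stand 13 mm farther back than shut.
Start: joints at [-70.359, 4.979, 10.078, 95.1, 0, 90], TCP at [0.185, -0.518, 0.231] pointing down, gripper open.
Joint ranges: [-179.16, 179.16], [-48.56, 103.87], [-65.8, 70.77], [-126.05, 130.52], [-82.76, 87.17], [-180, 180]. Speed limits (degrees/s): [127.2, 127.2, 147.25, 180, 180, 180].

### API

Orientations are given as [roll, pitch, yaw] about the fixed x, y, z axes, in that order (R = Rz(yaw) Ry(pitch) Rx(roll)).
In Python, from workcell import telemetry, optics, workorder gives the robot as it stands.
- The arm moves only by the shell command python3 -m handwheel 'ROWS' [FORCE]. ROWS is JSON, a list of rows, each an object of numbers: "tx", "ty", "tz": the shift along the tool's x, y, z in m; "ax", "ay", "az": the turn, a rotation vector about the tool's x, y, z in degrees; "jaw": the gripper command: -1 is shut, 1 is fully open, values between are in proportion. A call has exactly 10 rows; each row shifts and turns the commanded pose from where the row before left it, along the tool's axes as they then stand; what a row does not reach is not made up. A row lasts 1/8 s, in which the tool goes at most 62.5 mm and 10.7 degrees, less where a joint would pass 70% of its speed; a pose out of reach is approached as far as the arm can. A call is refused whole if a number of a shift passes 0.0625 or a number of a turn 10.7, either way. A call with a gripper value outside its range is refused whole. The fingers move at their own pace and stop on an object; FORCE is the grip in N (left out, the last holds). Time passes only in rows, so rows that do not move let the fingers close, or fill a call up. It gives the time, the measured TCP pose, the force, the opening and the grip force at its end, in the units of the state.
- telemetry.get_obs(): the state, without advancing time (a new reading comes with each control period).
- optics.camera(name): name is "scene" or "top"; returns a dict with "color" (384x512x3 uint8, red, green, blue), "K" (3x3 intrinsics, pixels), "extrinsics" (4x4, takes a point from camera to world coordinates). Camera axes: x right, y down, z forward; pixel columns grow to the right and rows downward; lengths in m; the calibration is good to about 2 mm. A picture is of the moment at which its call begins. There is no depth.
- workorder.job_done(): hands the job in; it is judged then, once.
The state is a dict: "time": time; "q": joint angles; "qd": joint speeds; "joint_efforts": joint torques, N m; "ee_pos": TCP position; "tcp_rot": TCP orientation; "wrist_force": force on the tool from outside, world axes, zero at the start; "torque": the same for the moment, N m; "opening": finger opening in m; "grasp_force": force on a finger pad.
Only numpy, scipy, OpenCV 4.12 (cv2) and the standard library are available. Lean on these libraries where they do the work, as an engineer would, in place of code of your own. Each camera call takes 0.05 s, during which the arm holds its last target. There are 200 camera calls.

### The job

Turn the sample carousel one place on, anticlockwise seen from above, by pushing gently on one of its steel pegs: over the click of its detent and on until it comes up solid against the end stop, and keep it pressed there with a firm push of about 10 N for about a second. Then press the locking plunger fully down and leave everything standing free. Never push carousel or plunger with more than 20 N, do not touch the glass vials, and leave the flask, jar and beaker standing where they are.

Things in the scene. Friction and masses are not known exactly. Their poses are not given: they have to be found in the camera images.
- base: White instrument base, fixed to the bench, 350 x 310 mm, 34 mm high. Origin on the bench below the carousel's axis; it reaches from -150 to +200 mm along its x and 155 mm either way along its y; z up. On it stand the detent roller (along +x, from 116 mm out, 71 mm high) and the grey post and arm of the locking plunger (along +y, from 114 mm out, 90 mm high).
- stop_bracket (a point): Middle of the bracket of the end stop on the base, 145 mm from the carousel's axis at -110.5 degrees from the base's x, 40 mm above the bench. The stop is a black rubber post, 16 mm diameter, its top 70 mm above the bench; it is adjustable by 12 mm either way along the rim from this point, and its exact place differs from time to time and is not measured.
- deck (a point): Point on the carousel's axis at the top face of its grey plastic deck, 62 mm above the bench; turns with it, z up. Eight-lobed deck of 130 mm radius. On each lobe stands a steel peg, 12 mm diameter, 36 mm high, 100 mm from the axis at 22.5 + 45k degrees from this point's x: push any of them. Black hub, 44 mm diameter, 30 mm high. A steel lug at -157.5 degrees, 156 mm out, meets the end stop.
- carousel (a joint): Turn of the carousel, rad, positive anticlockwise from above. It starts in a detent near 0. Drag is 3 N at a peg; a sprung roller raises this to 8 N while it climbs the lobe (top at 0.39 rad), then helps on. The end stop is firm (it gives under 1 mm at a peg at 20 N) and is met somewhere between 0.64 and 0.79 rad, found only by feel. It stays about where it is left. Meeting a peg at over 60 mm/s knocks hard.
- vials: Eight capped glass vials standing in the deck, 22 mm diameter, tops 42 mm above the deck, centres 55 mm from the axis at 45k degrees from the x of point deck; they turn with the carousel. Origin on the axis at bench height. Not to be touched.
- plunger_top (a point): Centre of the top face of the locking plunger's black round rubber head, 30 mm diameter, 12 mm thick (it gives 1 mm per 5 N), on a vertical pin 130 mm from the carousel's axis along the base's +y; its top is 114 mm above the bench when up and 102 mm when down. The pin goes down into a scallop of the deck.
- plunger (a joint): Downward travel of the locking plunger, m: 0 is up (start), 0.012 is fully down on its solid end. It moves against about 4 N of friction and stays where it is left.
- flask: Bystander: conical glass flask, 76 mm diameter, 118 mm high, loose; origin at the centre of its underside.
- reagent: Bystander: amber glass jar with black cap, 60 mm diameter, 130 mm high, loose; origin at the centre of its underside.
- beaker: Bystander: small white beaker, 64 mm diameter, 70 mm high, loose; origin at the centre of its underside.

How it is judged (in metres and radians):
On the way, in this order (a step that is already met when the one before it is completed fails the run):
1. the carousel is past its detent and pressed against the end stop (joint over 0.62 rad) with more than 6 N, standing still, for 0.4 s (value of joint carousel above 0.62 rad and velocity of joint carousel below 0.05 rad/s and contact force between the fingers and carousel above 6 N), for 0.4 s.
2. the locking plunger is pressed fully down (10.5 mm or more of its 12 mm) (value of joint plunger above 0.0105 m), for 0.2 s.
At the end, for the whole second after the job is handed in: the carousel rests at its next place (joint between 0.62 and 0.82 rad) and the plunger is down (10.5 mm or more) (value of joint carousel between 0.62 and 0.82 rad and angular speed of carousel below 0.05 rad/s and value of joint plunger above 0.0105 m); the robot touches nothing.
It fails at once if the carousel is pushed with more than 20 N (contact force between any of the fingers, the arm and carousel above 20 N).
It fails at once if the plunger is pushed with more than 20 N (contact force between any of the fingers, the arm and plunger above 20 N).
It fails at once if a glass vial is touched (more than 0.5 N) (contact force between any of the fingers, the arm and vials above 0.5 N).
It fails at once if the flask, the reagent jar or the beaker is moved by more than 10 mm or tipped (distance of any of flask, reagent, beaker from where it was at the start of the episode above 0.01 m or angle between any of flask, reagent, beaker's own z axis and vertical above 0.2 rad).
It also fails if it takes over 53 s, if anything falls off the work surface, if the arm or the gripper's body presses on something with over 40 N, if the wrist force passes 120 N, or if a joint passes its speed limit or range.

## Working session

There is one attempt and no reset: what is moved stays moved. The work goes in short steps, Python scripts to look and compute and a shell command to move; the robot and the scene stay as the last step left them, time stands still between calls to the robot, and variables do not carry over. Pictures are saved under pics/ and viewed, at most 10 in all, crops included, and the job is handed in when it is done.

```bash
mkdir -p pics
cat > h.py <<'E'
import numpy as np, cv2, sys
from workcell import telemetry, optics, workorder
def cam(n):
    c=optics.camera(n); return c['color'],np.array(c['K']),np.array(c['extrinsics'])
def ray(K,T,u,v):
    d=T[:3,:3]@np.linalg.inv(K)@np.array([u,v,1.]); return T[:3,3],d
def onz(K,T,u,v,z):
    o,d=ray(K,T,u,v); return o+d*(z-o[2])/d[2]
def proj(K,T,p):
    q=T[:3,:3].T@(np.array(p)-T[:3,3]); q=K@q; return q[:2]/q[2]
E
python3 - <<'E'
from h import *
for n in('scene','top'):
    c,K,T=cam(n); np.savez(n+'0.npz',c=c,K=K,T=T)
    cv2.imwrite(f'pics/{n}0.png',cv2.resize(c[...,::-1],(768,576),interpolation=cv2.INTER_CUBIC)); print(n,K.round(1).tolist(),T.round(3).tolist())
o=telemetry.get_obs(); print(o)
E
```

```text
scene [[451.5, 0.0, 253.6], [0.0, 451.5, 187.9], [0.0, 0.0, 1.0]] [[-0.292, 0.639, -0.711, 1.343], [0.956, 0.182, -0.229, 0.282], [-0.017, -0.747, -0.664, 0.831], [0.0, 0.0, 0.0, 1.0]]
top [[465.4, 0.0, 260.0], [0.0, 465.4, 185.1], [0.0, 0.0, 1.0]] [[-0.004, -0.993, 0.119, 0.454], [-1.0, 0.007, 0.025, -0.0], [-0.025, -0.119, -0.993, 1.289], [0.0, 0.0, 0.0, 1.0]]
{'time': 0.1, 'q': array([-7.03603899e+01,  5.01069593e+00,  1.00378239e+01,  9.50995949e+01,
       -7.83220044e-04,  8.99973781e+01]), 'qd': array([-0.05893704, -0.15636892,  0.20026911, -0.1149265 , -0.05066222,
       -0.10092184]), 'joint_efforts': array([-8.58517906e-04, -5.21562696e+01,  4.65652585e+01,  1.59223593e-02,
       -1.54937533e-05, -2.52457204e-05]), 'ee_pos': array([ 0.18478236, -0.51780771,  0.23061713]), 'tcp_rot': array([-1.79927533e+02,  7.79903278e-04,  1.96422330e+01]), 'wrist_force': array([-1.23722131, -0.71014589,  0.21292001]), 'torque': array([-0.00968226,  0.0148987 ,  0.0161825 ]), 'grasp_force': 0.0, 'opening': 0.08559025492670169}
```

View pics/scene0.png

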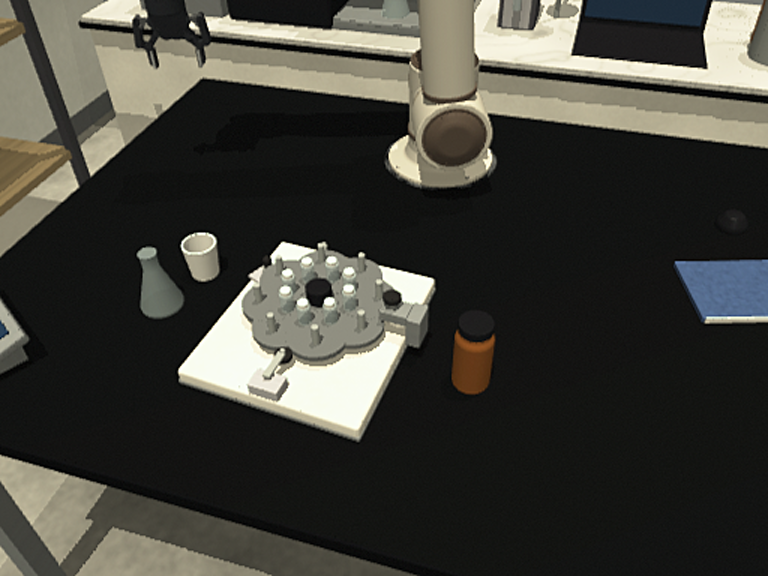

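View pics/top0.png

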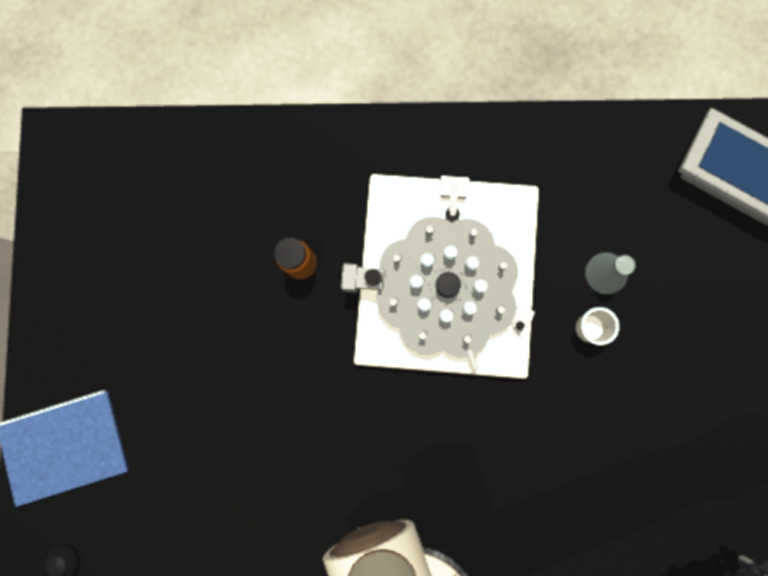

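The scene view shows the carousel, with the flask and beaker on its -y side and the jar on its +y side. In the top view (768 px wide) the hub is at (448,285), the plunger head at (373,277), the roller at (452,205), the lug at (472,358) and the stop at (520,325). Next I measure these precisely from both views.

Run:
```python
from h import *
D={n:np.load(n+'0.npz') for n in('top','scene')}
def blobs(n,kind,x0,y0,x1,y1,lo,hi):
    c=D[n]['c']; hsv=cv2.cvtColor(c,cv2.COLOR_RGB2HSV); V=hsv[...,2]
    m=(V<60) if kind=='dark' else (V>225)
    m=m.astype(np.uint8); k=np.zeros_like(m); k[y0:y1,x0:x1]=1; m*=k
    N,l,s,ce=cv2.connectedComponentsWithStats(m)
    return [(ce[i].round(1),s[i,4],s[i,:4].tolist()) for i in range(1,N) if lo<=s[i,4]<=hi]
print('top dark',blobs('top','dark',230,120,356,248,8,600))
print('scene dark',blobs('scene','dark',150,160,280,260,8,600))
for n,b in(('top',(235,115,360,255)),('scene',(115,155,295,295))):
    g=D[n]['c'][b[1]:b[3],b[0]:b[2],::-1]; s=5 if n=='top' else 4
    s=min(s,800/g.shape[1],600/g.shape[0]); print(n,s)
    cv2.imwrite(f'pics/{n}crop.png',cv2.resize(g,None,fx=s,fy=s,interpolation=cv2.INTER_CUBIC))
# base outline
K,T=D['top']['K'],D['top']['T']
c=D['top']['c']; m=(c.min(2)>150).astype(np.uint8); m[:110]=0;m[:,:230]=0;m[:,362:]=0
m=cv2.morphologyEx(m,cv2.MORPH_OPEN,np.ones((3,3)))
cs=max(cv2.findContours(m,0,2)[0],key=cv2.contourArea)
ap=cv2.approxPolyDP(cv2.convexHull(cs),4,True)[:,0]; print([(p.tolist(),onz(K,T,*p,.034)[:2].round(4).tolist()) for p in ap])
```

```text
top dark [(array([342.9, 120.5]), np.int32(56), [324, 120, 32, 3]), (array([248.2, 184.8]), np.int32(35), [245, 181, 8, 9]), (array([237.4, 224.5]), np.int32(478), [230, 193, 51, 55]), (array([296.2, 195.8]), np.int32(20), [292, 193, 11, 5]), (array([354.4, 233.7]), np.int32(64), [353, 214, 3, 34]), (array([346., 217.]), np.int32(9), [345, 216, 3, 3])]
scene dark [(array([211.8, 194. ]), np.int32(262), [204, 185, 18, 20]), (array([260.8, 198.4]), np.int32(103), [255, 193, 12, 11]), (array([271. , 247.3]), np.int32(455), [257, 230, 23, 30]), (array([191.2, 237.2]), np.int32(48), [187, 232, 8, 11])]
top 4.285714285714286
scene 4
[([248, 116], [0.7977, 0.0636]), ([358, 125], [0.7691, -0.2386]), ([350, 251], [0.4268, -0.2075]), ([236, 241], [0.4544, 0.0961]), ([230, 176], [0.6305, 0.1129])]
```

View pics/topcrop.png

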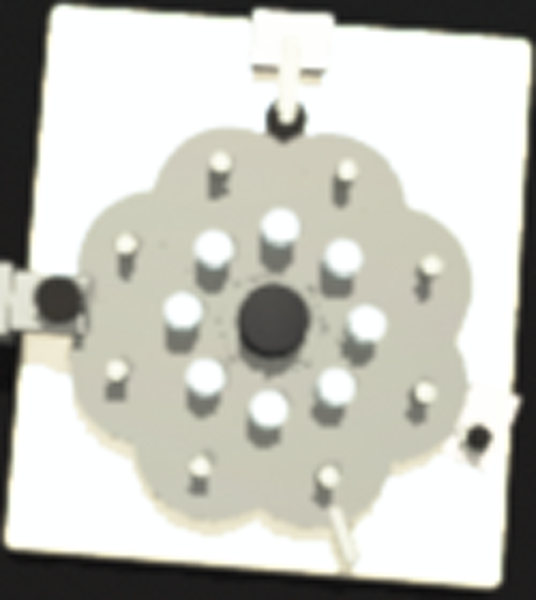

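View pics/scenecrop.png

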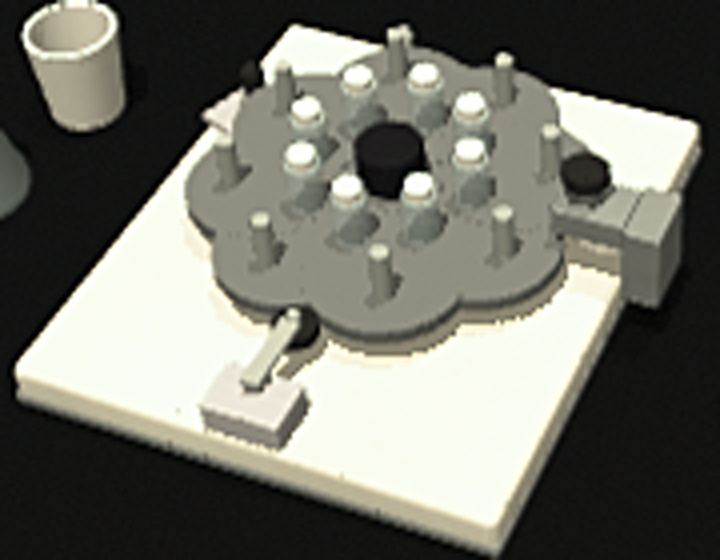

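In the top crop the peg tops are white dots, e.g. the -67.5° peg at (431,264). The plunger head is at (58,298) there and at (587,172) in the scene crop. I'll triangulate the pegs and plunger from the two views.

Run:
```python
from h import *
D={n:np.load(n+'0.npz') for n in('top','scene')}
ang=np.array([-22.5,22.5,67.5,112.5,157.5,-157.5,-112.5,-67.5])
t=np.array([(346,169),(220,161),(126,244),(117,370),(200,466),(329,475),(425,392),(431,264),(58,298),(273,321)])/4.2857+[234.6,114.6]
s=np.array([(261,216),(379,248),(503,209),(551,129),(504,57),(399,31),(285,64),(225,141),(587,170),(391,133)])/4+[114.6,154.6]
P=[]
for a,b in zip(t,s):
    A=[];B=[]
    for n,p in(('top',a),('scene',b)):
        o,d=ray(D[n]['K'],D[n]['T'],*p); d/=np.linalg.norm(d); M=np.eye(3)-np.outer(d,d); A.append(M);B.append(M@o)
    x,r,*_=np.linalg.lstsq(np.vstack(A),np.hstack(B),rcond=None); P.append(x); print(x.round(4),r)
P=np.array(P); print('mean z',P[:8,2].mean())
for n,pts in(('top',t),('scene',s)):
    Z=np.array([onz(D[n]['K'],D[n]['T'],*p,.098)[:2] for p in pts[:8]])
    c=Z.mean(0); w=((Z-c)@[1,1j])*np.exp(-1j*np.radians(ang)); yaw=np.degrees(np.angle(w.mean())); print(n,'centre',c.round(4),'yaw',yaw.round(2),'r',abs(w).round(4))
    print(' plunger',onz(D[n]['K'],D[n]['T'],*pts[8],.114).round(4),'hub',onz(D[n]['K'],D[n]['T'],*pts[9],.092).round(4))
    y=np.radians(yaw); print(' plunger pred',c+.13*np.array([-np.sin(y),np.cos(y)]))
    # centroid refinement of bystanders not needed
```

```text
[ 0.6769 -0.1142  0.1003] [1.32818062e-07]
[ 0.6825 -0.0384  0.1004] [2.70716452e-07]
[0.6322 0.019  0.0998] [8.09815815e-10]
[0.5562 0.0248 0.0987] [1.10195845e-11]
[ 0.4986 -0.0243  0.0994] [6.83451467e-09]
[ 0.4925 -0.0996  0.0998] [2.18641906e-06]
[ 0.5419 -0.1584  0.0979] [1.77643411e-07]
[ 0.6192 -0.1644  0.0968] [8.52193779e-08]
[0.5983 0.0598 0.1109] [1.83036111e-07]
[ 0.5852 -0.0689  0.0975] [2.29027981e-10]
mean z 0.09914041333568747
top centre [ 0.5877 -0.0695] yaw -4.27 r [0.1001 0.1002 0.0993 0.0995 0.0998 0.0997 0.1002 0.0995]
 plunger [0.598  0.0593 0.114 ] hub [ 0.5858 -0.0692  0.092 ]
 plunger pred [0.59736403 0.06009471]
scene centre [ 0.5864 -0.0699] yaw -4.31 r [0.0997 0.0987 0.0986 0.0994 0.1    0.1007 0.0987 0.1   ]
 plunger [0.6014 0.061  0.114 ] hub [ 0.5796 -0.0715  0.092 ]
 plunger pred [0.5961218  0.05973466]
```

```bash
python3 -m handwheel '[{"tx":0.049,"ty":-0.0185,"jaw":-1},{"tx":0.049,"ty":-0.0185,"jaw":-1},{"tx":0.049,"ty":-0.0185,"jaw":-1},{"tx":0.049,"ty":-0.0185,"jaw":-1},{"tx":0.049,"ty":-0.0185,"jaw":-1},{"tx":0.049,"ty":-0.0185,"jaw":-1},{"tx":0.049,"ty":-0.0185,"jaw":-1},{"tx":0.049,"ty":-0.0185,"jaw":-1},{"tx":0.049,"ty":-0.0185,"jaw":-1},{"tx":0.049,"ty":-0.0185,"jaw":-1}]' 40
cat >> h.py <<'E'
def to(target,yaw=None):
    o=telemetry.get_obs(); p=np.array(o['ee_pos']); y=np.radians(o['tcp_rot'][2])
    d=np.array(target)-p
    print('tool shift',(np.array([np.cos(y)*d[0]+np.sin(y)*d[1],np.sin(y)*d[0]-np.cos(y)*d[1],-d[2]])).round(4),'yaw',o['tcp_rot'].round(2),'p',p.round(4),'F',o['wrist_force'].round(2),'t',o['time'])
E
python3 -c "
from h import *
to([.5907,-.1738,.13])"
```

```text
tool shift [ 0.4979 -0.1875  0.1006] yaw [-179.93    0.     19.64] p [ 0.1848 -0.5178  0.2306] F [-1.24 -0.71  0.21] t 0.1$[0]: bad value
```

```bash
python3 -m handwheel '[{"tx":0.049,"ty":-0.0185,"tz":0,"ax":0,"ay":0,"az":0,"jaw":-1},{"tx":0.049,"ty":-0.0185,"tz":0,"ax":0,"ay":0,"az":0,"jaw":-1},{"tx":0.049,"ty":-0.0185,"tz":0,"ax":0,"ay":0,"az":0,"jaw":-1},{"tx":0.049,"ty":-0.0185,"tz":0,"ax":0,"ay":0,"az":0,"jaw":-1},{"tx":0.049,"ty":-0.0185,"tz":0,"ax":0,"ay":0,"az":0,"jaw":-1},{"tx":0.049,"ty":-0.0185,"tz":0,"ax":0,"ay":0,"az":0,"jaw":-1},{"tx":0.049,"ty":-0.0185,"tz":0,"ax":0,"ay":0,"az":0,"jaw":-1},{"tx":0.049,"ty":-0.0185,"tz":0,"ax":0,"ay":0,"az":0,"jaw":-1},{"tx":0.049,"ty":-0.0185,"tz":0,"ax":0,"ay":0,"az":0,"jaw":-1},{"tx":0.049,"ty":-0.0185,"tz":0,"ax":0,"ay":0,"az":0,"jaw":-1}]' 40
python3 -c "
from h import *
to([.5907,-.1738,.13])"
```

```text
time: 1.35
ee_pos: [0.5853, -0.1777, 0.2309]
tcp_rot: [-180.0, 0.0, 19.6]
wrist_force: [0.3, -0.9, -1.0]
opening: -0.0002
grasp_force: 0.0
tool shift [ 0.0065 -0.0019  0.1009] yaw [-1.7999e+02  3.0000e-02  1.9640e+01] p [ 0.5853 -0.1777  0.2309] F [ 0.29 -0.93 -1.03] t 1.35
```

```bash
python3 -m handwheel '[{"tx":0.0065,"ty":-0.002,"tz":0.01,"ax":0,"ay":0,"az":1.4,"jaw":-1},{"tx":0,"ty":0,"tz":0.01,"ax":0,"ay":0,"az":0,"jaw":-1},{"tx":0,"ty":0,"tz":0.01,"ax":0,"ay":0,"az":0,"jaw":-1},{"tx":0,"ty":0,"tz":0.01,"ax":0,"ay":0,"az":0,"jaw":-1},{"tx":0,"ty":0,"tz":0.01,"ax":0,"ay":0,"az":0,"jaw":-1},{"tx":0,"ty":0,"tz":0.01,"ax":0,"ay":0,"az":0,"jaw":-1},{"tx":0,"ty":0,"tz":0.01,"ax":0,"ay":0,"az":0,"jaw":-1},{"tx":0,"ty":0,"tz":0.01,"ax":0,"ay":0,"az":0,"jaw":-1},{"tx":0,"ty":0,"tz":0.01,"ax":0,"ay":0,"az":0,"jaw":-1},{"tx":0,"ty":0,"tz":0.01,"ax":0,"ay":0,"az":0,"jaw":-1}]'
python3 - <<'E'
from h import *
c,K,T=cam('scene'); to([.5907,-.1738,.078])
for z in (.13,.078): print(proj(K,T,[.5907,-.1738,z]))
cv2.imwrite('pics/s1.png',cv2.resize(c[60:260,100:300,::-1],(600,600),interpolation=cv2.INTER_CUBIC))
E
```

```text
time: 2.6
ee_pos: [0.5897, -0.1749, 0.1306]
tcp_rot: [-180.0, -0.0, 18.2]
wrist_force: [-0.1, 0.9, -0.1]
opening: 0.0004
grasp_force: 0.0
tool shift [ 0.0018 -0.0005  0.0511] yaw [-1.7994e+02  9.0000e-02  1.8240e+01] p [ 0.5892 -0.1748  0.1291] F [ 0.68 -0.62 -0.53] t 2.65
[170.45075464 171.57751625]
[173.33150332 187.45950573]
```

View pics/s1.png

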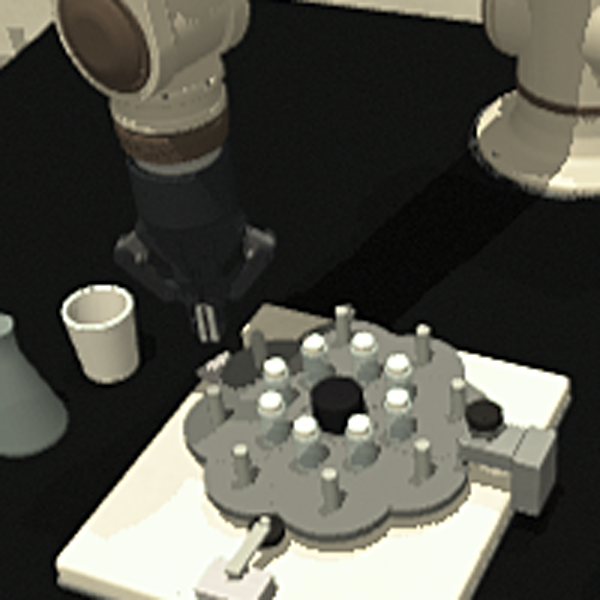

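The shut fingertips (about (210,340)) are clear of the vials, and the knuckles stay well above them. I'll lower the tool beside the peg.

```bash
python3 -m handwheel '[{"tx":0.001,"ty":0,"tz":0.006,"ax":0,"ay":0,"az":0,"jaw":-1},{"tx":0,"ty":0,"tz":0.006,"ax":0,"ay":0,"az":0,"jaw":-1},{"tx":0,"ty":0,"tz":0.006,"ax":0,"ay":0,"az":0,"jaw":-1},{"tx":0,"ty":0,"tz":0.006,"ax":0,"ay":0,"az":0,"jaw":-1},{"tx":0,"ty":0,"tz":0.006,"ax":0,"ay":0,"az":0,"jaw":-1},{"tx":0,"ty":0,"tz":0.006,"ax":0,"ay":0,"az":0,"jaw":-1},{"tx":0,"ty":0,"tz":0.006,"ax":0,"ay":0,"az":0,"jaw":-1},{"tx":0,"ty":0,"tz":0.006,"ax":0,"ay":0,"az":0,"jaw":-1},{"tx":0,"ty":0,"tz":0.003,"ax":0,"ay":0,"az":0,"jaw":-1},{"tx":0,"ty":0,"tz":0,"ax":0,"ay":0,"az":0,"jaw":-1}]'
python3 -c "
from h import *
to([.602,-.1700,.078])"
```

```text
time: 3.9
ee_pos: [0.5905, -0.1747, 0.0801]
tcp_rot: [-180.0, 0.0, 18.2]
wrist_force: [-0.5, 0.2, 0.3]
opening: 0.0001
grasp_force: 0.0
tool shift [ 0.0124 -0.0008  0.0021] yaw [-1.7999e+02  1.0000e-02  1.8240e+01] p [ 0.5905 -0.1747  0.0801] F [-0.5   0.24  0.32] t 3.9
```

Contact is expected at about 12 mm, so I approach at about 12 mm/s.

```bash
python3 -m handwheel '[{"tx":0.0015,"ty":0,"tz":0.001,"ax":0,"ay":0,"az":0,"jaw":-1},{"tx":0.0015,"ty":0,"tz":0.001,"ax":0,"ay":0,"az":0,"jaw":-1},{"tx":0.0015,"ty":0,"tz":0,"ax":0,"ay":0,"az":0,"jaw":-1},{"tx":0.0015,"ty":0,"tz":0,"ax":0,"ay":0,"az":0,"jaw":-1},{"tx":0.0015,"ty":0,"tz":0,"ax":0,"ay":0,"az":0,"jaw":-1},{"tx":0.0015,"ty":0,"tz":0,"ax":0,"ay":0,"az":0,"jaw":-1},{"tx":0.0015,"ty":0,"tz":0,"ax":0,"ay":0,"az":0,"jaw":-1},{"tx":0.0015,"ty":0,"tz":0,"ax":0,"ay":0,"az":0,"jaw":-1},{"tx":0.0015,"ty":0,"tz":0,"ax":0,"ay":0,"az":0,"jaw":-1},{"tx":0.0015,"ty":0,"tz":0,"ax":0,"ay":0,"az":0,"jaw":-1}]'
```

```text
time: 5.15
ee_pos: [0.6026, -0.1707, 0.0782]
tcp_rot: [-180.0, 0.3, 18.2]
wrist_force: [-13.7, -5.0, 6.1]
opening: 0.0
grasp_force: 7.2
```

Run:
```python
from h import *
c,K,T=cam('scene'); d,K2,T2=cam('top'); o=telemetry.get_obs(); print(o['time'],o['wrist_force'],o['ee_pos'],o['torque'],o['grasp_force'])
a=cv2.resize(c[140:240,140:240,::-1],(400,400),interpolation=cv2.INTER_CUBIC)
b=cv2.resize(d[140:240,260:360,::-1],(400,400),interpolation=cv2.INTER_CUBIC)
cv2.imwrite('pics/s2.png',np.hstack([a,b]))
```

```text
5.25 [-10.23332322  -3.28629376   4.7350742 ] [ 0.60291231 -0.17068541  0.07823276] [-0.67223239  2.14635299  0.02904951] 5.699237510561943
```

View pics/s2.png

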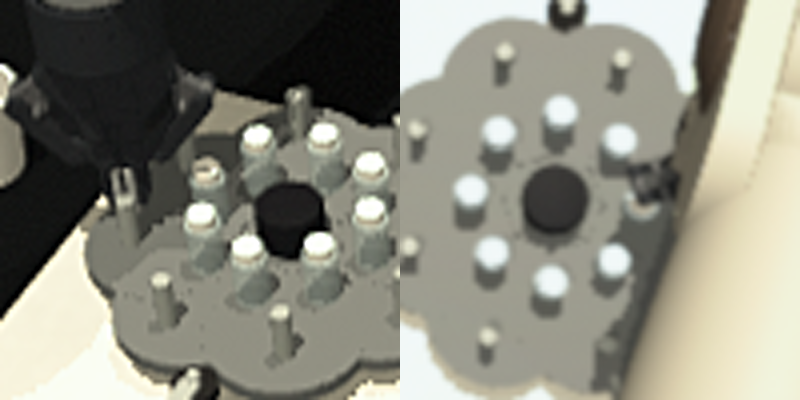

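The fingertips sit square on the peg and clear of the vials. The force is decaying, so I'll let it settle.

```bash
python3 -m handwheel '[{"tx":0,"ty":0,"tz":0,"ax":0,"ay":0,"az":0,"jaw":-1},{"tx":0,"ty":0,"tz":0,"ax":0,"ay":0,"az":0,"jaw":-1},{"tx":0,"ty":0,"tz":0,"ax":0,"ay":0,"az":0,"jaw":-1},{"tx":0,"ty":0,"tz":0,"ax":0,"ay":0,"az":0,"jaw":-1},{"tx":0,"ty":0,"tz":0,"ax":0,"ay":0,"az":0,"jaw":-1},{"tx":0,"ty":0,"tz":0,"ax":0,"ay":0,"az":0,"jaw":-1},{"tx":0,"ty":0,"tz":0,"ax":0,"ay":0,"az":0,"jaw":-1},{"tx":0,"ty":0,"tz":0,"ax":0,"ay":0,"az":0,"jaw":-1},{"tx":0,"ty":0,"tz":0,"ax":0,"ay":0,"az":0,"jaw":-1},{"tx":0,"ty":0,"tz":0,"ax":0,"ay":0,"az":0,"jaw":-1}]'
```

```text
time: 6.5
ee_pos: [0.6029, -0.1707, 0.0782]
tcp_rot: [-180.0, 0.2, 18.2]
wrist_force: [-11.3, -3.7, 4.4]
opening: 0.0003
grasp_force: 5.6
```

Run:
```python
from h import *
D0=np.load('scene0.npz'); c,K,T=cam('scene'); o=telemetry.get_obs(); print(o['wrist_force'])
def vi(c):
    m=(c.min(2)>205).astype(np.uint8); k=np.zeros_like(m); k[165:215,185:240]=1; m*=k
    N,l,s,ce=cv2.connectedComponentsWithStats(m)
    out=[]
    for i in range(1,N):
        if 15<s[i,4]<90:
            p=onz(K,T,*ce[i],.104)[:2]-[.587,-.0697]; out.append((np.degrees(np.arctan2(p[1],p[0])).round(2),np.hypot(*p).round(4),s[i,4]))
    return sorted(out)
for x in(D0['c'],c): print(vi(x))
```

```text
[-10.33199001  -2.19188583   3.8066659 ]
[(np.float64(-138.57), np.float64(0.0543), np.int32(25)), (np.float64(-93.53), np.float64(0.0558), np.int32(26)), (np.float64(-48.68), np.float64(0.0563), np.int32(27)), (np.float64(-4.75), np.float64(0.0564), np.int32(29)), (np.float64(39.18), np.float64(0.0558), np.int32(30)), (np.float64(84.15), np.float64(0.0546), np.int32(28)), (np.float64(130.61), np.float64(0.0539), np.int32(27)), (np.float64(176.7), np.float64(0.0546), np.int32(23))]
[(np.float64(-137.13), np.float64(0.0546), np.int32(22)), (np.float64(-48.68), np.float64(0.0563), np.int32(27)), (np.float64(-4.75), np.float64(0.0564), np.int32(29)), (np.float64(40.11), np.float64(0.0551), np.int32(27)), (np.float64(85.09), np.float64(0.0543), np.int32(27)), (np.float64(130.95), np.float64(0.0539), np.int32(28)), (np.float64(176.59), np.float64(0.0542), np.int32(24))]
```

```bash
python3 -m handwheel '[{"tx":0.0003,"ty":0,"tz":0,"ax":0,"ay":0,"az":-0.15,"jaw":-1},{"tx":0.0003,"ty":0,"tz":0,"ax":0,"ay":0,"az":-0.15,"jaw":-1},{"tx":0.0003,"ty":0,"tz":0,"ax":0,"ay":0,"az":-0.15,"jaw":-1},{"tx":0.0003,"ty":0,"tz":0,"ax":0,"ay":0,"az":-0.15,"jaw":-1},{"tx":0.0003,"ty":0,"tz":0,"ax":0,"ay":0,"az":-0.15,"jaw":-1},{"tx":0.0003,"ty":0,"tz":0,"ax":0,"ay":0,"az":-0.15,"jaw":-1},{"tx":0.0003,"ty":0,"tz":0,"ax":0,"ay":0,"az":-0.15,"jaw":-1},{"tx":0.0003,"ty":0,"tz":0,"ax":0,"ay":0,"az":-0.15,"jaw":-1},{"tx":0,"ty":0,"tz":0,"ax":0,"ay":0,"az":0,"jaw":-1},{"tx":0,"ty":0,"tz":0,"ax":0,"ay":0,"az":0,"jaw":-1}]'
```

```text
time: 7.8
ee_pos: [0.6049, -0.1703, 0.0782]
tcp_rot: [180.0, 0.3, 19.4]
wrist_force: [-13.3, -5.5, 4.1]
opening: 0.0002
grasp_force: 6.7
```

```bash
python3 -m handwheel '[{"tx":0.0004,"ty":0.0001,"tz":-0.0003,"ax":0,"ay":0,"az":-0.25,"jaw":-1},{"tx":0.0004,"ty":0.0001,"tz":-0.0003,"ax":0,"ay":0,"az":-0.25,"jaw":-1},{"tx":0.0004,"ty":0.0001,"tz":-0.0002,"ax":0,"ay":0,"az":-0.25,"jaw":-1},{"tx":0.0004,"ty":0.0001,"tz":0,"ax":0,"ay":0,"az":-0.25,"jaw":-1},{"tx":0.0004,"ty":0.0001,"tz":0,"ax":0,"ay":0,"az":-0.25,"jaw":-1},{"tx":0.0004,"ty":0.0001,"tz":0,"ax":0,"ay":0,"az":-0.25,"jaw":-1},{"tx":0.0004,"ty":0.0001,"tz":0,"ax":0,"ay":0,"az":-0.25,"jaw":-1},{"tx":0.0004,"ty":0.0001,"tz":0,"ax":0,"ay":0,"az":-0.25,"jaw":-1},{"tx":0.0004,"ty":0.0001,"tz":0,"ax":0,"ay":0,"az":-0.25,"jaw":-1},{"tx":0.0004,"ty":0.0001,"tz":0,"ax":0,"ay":0,"az":-0.25,"jaw":-1}]'
```

```text
time: 9.05
ee_pos: [0.6086, -0.1697, 0.0783]
tcp_rot: [-179.9, 0.3, 21.9]
wrist_force: [-11.8, -5.4, 1.9]
opening: 0.0001
grasp_force: 6.9
```

```bash
python3 -m handwheel '[{"tx":0.0007,"ty":0.0001,"tz":-0.0002,"ax":0,"ay":0,"az":-0.4,"jaw":-1},{"tx":0.0007,"ty":0.0001,"tz":0,"ax":0,"ay":0,"az":-0.4,"jaw":-1},{"tx":0.0007,"ty":0.0001,"tz":0,"ax":0,"ay":0,"az":-0.4,"jaw":-1},{"tx":0.0009,"ty":0.0001,"tz":0,"ax":0,"ay":0,"az":-0.5,"jaw":-1},{"tx":0.0009,"ty":0.0001,"tz":0,"ax":0,"ay":0,"az":-0.5,"jaw":-1},{"tx":0.0009,"ty":0.0001,"tz":0,"ax":0,"ay":0,"az":-0.5,"jaw":-1},{"tx":0.0009,"ty":0.0001,"tz":0,"ax":0,"ay":0,"az":-0.5,"jaw":-1},{"tx":0.0009,"ty":0.0001,"tz":0,"ax":0,"ay":0,"az":-0.5,"jaw":-1},{"tx":0.0009,"ty":0.0001,"tz":0,"ax":0,"ay":0,"az":-0.5,"jaw":-1},{"tx":0.0009,"ty":0.0001,"tz":0,"ax":0,"ay":0,"az":-0.5,"jaw":-1}]'
cat >> h.py <<'E'
def st():
    o=telemetry.get_obs(); p=o['ee_pos'][:2]; y=np.radians(o['tcp_rot'][2]); t=np.array([np.cos(y),np.sin(y)])
    g=p+.017*t-[.587,-.0697]; a=np.degrees(np.arctan2(g[1],g[0])); F=o['wrist_force']
    print('carousel rad',np.radians(a+71.8).round(3),'r',np.hypot(*g).round(4),'yaw err',(np.degrees(y)-90-a).round(2),'|F|',np.linalg.norm(F).round(1),'Ft',(F[:2]@t).round(1))
E
python3 -c "
from h import *
st()"
```

```text
time: 10.3
ee_pos: [0.6168, -0.1674, 0.0784]
tcp_rot: [-180.0, 0.3, 26.6]
wrist_force: [-10.2, -7.2, -0.6]
opening: 0.0005
grasp_force: 6.4
carousel rad 0.146 r 0.1008 yaw err 0.02 |F| 12.5 Ft -12.4
```

```bash
python3 -m handwheel '[{"tx":0.0012,"ty":0.0002,"tz":0,"ax":0,"ay":0,"az":-0.7,"jaw":-1},{"tx":0.0012,"ty":0.0002,"tz":0,"ax":0,"ay":0,"az":-0.7,"jaw":-1},{"tx":0.0014,"ty":0.0002,"tz":0,"ax":0,"ay":0,"az":-0.8,"jaw":-1},{"tx":0.0014,"ty":0.0002,"tz":0,"ax":0,"ay":0,"az":-0.8,"jaw":-1},{"tx":0.0014,"ty":0.0002,"tz":0,"ax":0,"ay":0,"az":-0.8,"jaw":-1},{"tx":0.0014,"ty":0.0002,"tz":0,"ax":0,"ay":0,"az":-0.8,"jaw":-1},{"tx":0.0014,"ty":0.0002,"tz":0,"ax":0,"ay":0,"az":-0.8,"jaw":-1},{"tx":0.0014,"ty":0.0002,"tz":0,"ax":0,"ay":0,"az":-0.8,"jaw":-1},{"tx":0.0014,"ty":0.0002,"tz":0,"ax":0,"ay":0,"az":-0.8,"jaw":-1},{"tx":0.0014,"ty":0.0002,"tz":0,"ax":0,"ay":0,"az":-0.8,"jaw":-1}]'; python3 -c "
from h import *
st()"
```

```text
time: 11.55
ee_pos: [0.6301, -0.1623, 0.0784]
tcp_rot: [-179.9, 0.3, 34.4]
wrist_force: [-8.6, -6.6, -0.7]
opening: -0.0003
grasp_force: 5.1
carousel rad 0.285 r 0.1007 yaw err -0.15 |F| 10.9 Ft -10.8
```

```bash
python3 -m handwheel '[{"tx":0.0014,"ty":0.0002,"tz":0,"ax":0,"ay":0,"az":-0.8,"jaw":-1},{"tx":0.0014,"ty":0.0002,"tz":0,"ax":0,"ay":0,"az":-0.8,"jaw":-1},{"tx":0.0014,"ty":0.0002,"tz":0,"ax":0,"ay":0,"az":-0.8,"jaw":-1},{"tx":0.0014,"ty":0.0002,"tz":0,"ax":0,"ay":0,"az":-0.8,"jaw":-1},{"tx":0.0014,"ty":0.0002,"tz":0,"ax":0,"ay":0,"az":-0.8,"jaw":-1},{"tx":0.0014,"ty":0.0002,"tz":0,"ax":0,"ay":0,"az":-0.8,"jaw":-1},{"tx":0.0014,"ty":0.0002,"tz":0,"ax":0,"ay":0,"az":-0.8,"jaw":-1},{"tx":0.0014,"ty":0.0002,"tz":0,"ax":0,"ay":0,"az":-0.8,"jaw":-1},{"tx":0.0014,"ty":0.0002,"tz":0,"ax":0,"ay":0,"az":-0.8,"jaw":-1},{"tx":0.0014,"ty":0.0002,"tz":0,"ax":0,"ay":0,"az":-0.8,"jaw":-1}]'; python3 -c "
from h import *
st()"
```

```text
time: 12.8
ee_pos: [0.6428, -0.155, 0.0784]
tcp_rot: [-179.9, 0.2, 42.4]
wrist_force: [-6.4, -4.9, -1.2]
opening: -0.0
grasp_force: 3.8
carousel rad 0.429 r 0.1007 yaw err -0.37 |F| 8.1 Ft -8.0
```

```bash
python3 -m handwheel '[{"tx":0.0014,"ty":0.0002,"tz":0,"ax":0,"ay":0,"az":-0.8,"jaw":-1},{"tx":0.0014,"ty":0.0002,"tz":0,"ax":0,"ay":0,"az":-0.8,"jaw":-1},{"tx":0.0014,"ty":0.0002,"tz":0,"ax":0,"ay":0,"az":-0.8,"jaw":-1},{"tx":0.0014,"ty":0.0002,"tz":0,"ax":0,"ay":0,"az":-0.8,"jaw":-1},{"tx":0.0014,"ty":0.0002,"tz":0,"ax":0,"ay":0,"az":-0.8,"jaw":-1},{"tx":0.0014,"ty":0.0002,"tz":0,"ax":0,"ay":0,"az":-0.8,"jaw":-1},{"tx":0.0014,"ty":0.0002,"tz":0,"ax":0,"ay":0,"az":-0.8,"jaw":-1},{"tx":0.0014,"ty":0.0002,"tz":0,"ax":0,"ay":0,"az":-0.8,"jaw":-1},{"tx":0.0014,"ty":0.0002,"tz":0,"ax":0,"ay":0,"az":-0.7,"jaw":-1},{"tx":0.0008,"ty":0.0001,"tz":0,"ax":0,"ay":0,"az":-0.5,"jaw":-1}]'; python3 -c "
from h import *
st()"
```

```text
time: 14.05
ee_pos: [0.6539, -0.1465, 0.0784]
tcp_rot: [-179.9, 0.1, 50.0]
wrist_force: [-4.5, -3.2, -2.7]
opening: 0.0003
grasp_force: 2.7
carousel rad 0.567 r 0.1006 yaw err -0.67 |F| 6.1 Ft -5.3
```

```bash
python3 -m handwheel '[{"tx":0.0005,"ty":0.0001,"tz":0,"ax":0,"ay":0,"az":-0.3,"jaw":-1},{"tx":0.0005,"ty":0.0001,"tz":0,"ax":0,"ay":0,"az":-0.3,"jaw":-1},{"tx":0.0005,"ty":0.0001,"tz":0,"ax":0,"ay":0,"az":-0.3,"jaw":-1},{"tx":0.0005,"ty":0.0001,"tz":0,"ax":0,"ay":0,"az":-0.3,"jaw":-1},{"tx":0.0005,"ty":0.0001,"tz":0,"ax":0,"ay":0,"az":-0.3,"jaw":-1},{"tx":0.0005,"ty":0.0001,"tz":0,"ax":0,"ay":0,"az":-0.3,"jaw":-1},{"tx":0.0005,"ty":0.0001,"tz":0,"ax":0,"ay":0,"az":-0.3,"jaw":-1},{"tx":0.0005,"ty":0.0001,"tz":0,"ax":0,"ay":0,"az":-0.3,"jaw":-1},{"tx":0.0004,"ty":0.0001,"tz":0,"ax":0,"ay":0,"az":-0.3,"jaw":-1},{"tx":0.0003,"ty":0.0001,"tz":0,"ax":0,"ay":0,"az":-0.3,"jaw":-1}]'; python3 -c "
from h import *
st()"
```

```text
time: 15.3
ee_pos: [0.6587, -0.1428, 0.0793]
tcp_rot: [180.0, 0.0, 53.1]
wrist_force: [-2.8, -3.4, -3.2]
opening: 0.0001
grasp_force: 2.1
carousel rad 0.625 r 0.1013 yaw err -0.95 |F| 5.4 Ft -4.4
```

```bash
python3 -m handwheel '[{"tx":0.0002,"ty":0,"tz":0.0001,"ax":0,"ay":0,"az":-0.1,"jaw":-1},{"tx":0.0002,"ty":0,"tz":0.0001,"ax":0,"ay":0,"az":-0.1,"jaw":-1},{"tx":0.0002,"ty":0,"tz":0.0001,"ax":0,"ay":0,"az":-0.1,"jaw":-1},{"tx":0.0002,"ty":0,"tz":0.0001,"ax":0,"ay":0,"az":-0.1,"jaw":-1},{"tx":0.0002,"ty":0,"tz":0.0001,"ax":0,"ay":0,"az":-0.1,"jaw":-1},{"tx":0.0002,"ty":0,"tz":0,"ax":0,"ay":0,"az":-0.1,"jaw":-1},{"tx":0.0002,"ty":0,"tz":0,"ax":0,"ay":0,"az":-0.1,"jaw":-1},{"tx":0.0002,"ty":0,"tz":0,"ax":0,"ay":0,"az":-0.1,"jaw":-1},{"tx":0.0002,"ty":0,"tz":0,"ax":0,"ay":0,"az":-0.1,"jaw":-1},{"tx":0,"ty":0,"tz":0,"ax":0,"ay":0,"az":0,"jaw":-1}]'; python3 -c "
from h import *
st()"
```

```text
time: 16.55
ee_pos: [0.6599, -0.1413, 0.079]
tcp_rot: [180.0, -0.0, 53.9]
wrist_force: [-2.2, -3.1, 2.4]
opening: -0.0002
grasp_force: 1.7
carousel rad 0.644 r 0.1011 yaw err -1.17 |F| 4.5 Ft -3.7
```

```bash
python3 -m handwheel '[{"tx":0.0002,"ty":0,"tz":0,"ax":0,"ay":0,"az":-0.1,"jaw":-1},{"tx":0.0002,"ty":0,"tz":0,"ax":0,"ay":0,"az":-0.1,"jaw":-1},{"tx":0.0002,"ty":0,"tz":0,"ax":0,"ay":0,"az":-0.1,"jaw":-1},{"tx":0.0002,"ty":0,"tz":0,"ax":0,"ay":0,"az":-0.1,"jaw":-1},{"tx":0.0002,"ty":0,"tz":0,"ax":0,"ay":0,"az":-0.1,"jaw":-1},{"tx":0.0002,"ty":0,"tz":0,"ax":0,"ay":0,"az":-0.1,"jaw":-1},{"tx":0.0002,"ty":0,"tz":0,"ax":0,"ay":0,"az":-0.1,"jaw":-1},{"tx":0.0002,"ty":0,"tz":0,"ax":0,"ay":0,"az":-0.1,"jaw":-1},{"tx":0.0002,"ty":0,"tz":0,"ax":0,"ay":0,"az":-0.1,"jaw":-1},{"tx":0.0002,"ty":0,"tz":0,"ax":0,"ay":0,"az":-0.1,"jaw":-1}]'; python3 -c "
from h import *
st()"
```

```text
time: 17.8
ee_pos: [0.6604, -0.1408, 0.0789]
tcp_rot: [180.0, 0.1, 54.9]
wrist_force: [-4.5, -9.6, 3.5]
opening: 0.0003
grasp_force: 5.2
carousel rad 0.651 r 0.1009 yaw err -0.6 |F| 11.2 Ft -10.4
```

The force rose to 10 N with almost no travel, so the stop has been met. I hold here.

```bash
python3 -m handwheel '[{"tx":0.0001,"ty":0,"tz":0,"ax":0,"ay":0,"az":0,"jaw":-1},{"tx":0,"ty":0,"tz":0,"ax":0,"ay":0,"az":0,"jaw":-1},{"tx":0,"ty":0,"tz":0,"ax":0,"ay":0,"az":0,"jaw":-1},{"tx":0,"ty":0,"tz":0,"ax":0,"ay":0,"az":0,"jaw":-1},{"tx":0,"ty":0,"tz":0,"ax":0,"ay":0,"az":0,"jaw":-1},{"tx":0,"ty":0,"tz":0,"ax":0,"ay":0,"az":0,"jaw":-1},{"tx":0,"ty":0,"tz":0,"ax":0,"ay":0,"az":0,"jaw":-1},{"tx":0,"ty":0,"tz":0,"ax":0,"ay":0,"az":0,"jaw":-1},{"tx":0,"ty":0,"tz":0,"ax":0,"ay":0,"az":0,"jaw":-1},{"tx":0,"ty":0,"tz":0,"ax":0,"ay":0,"az":0,"jaw":-1}]'; python3 -c "
from h import *
st()"
```

```text
time: 19.05
ee_pos: [0.6604, -0.1408, 0.0789]
tcp_rot: [180.0, 0.1, 54.9]
wrist_force: [-5.3, -9.5, 4.9]
opening: 0.0001
grasp_force: 5.1
carousel rad 0.651 r 0.1009 yaw err -0.61 |F| 12.0 Ft -10.9
```

The force is steady at about 11 N for over a second. Next I back off along the tangent and lift.

```bash
python3 -m handwheel '[{"tx":-0.002,"ty":0,"tz":0,"ax":0,"ay":0,"az":0,"jaw":-1},{"tx":-0.004,"ty":0,"tz":0,"ax":0,"ay":0,"az":0,"jaw":-1},{"tx":-0.004,"ty":0,"tz":-0.005,"ax":0,"ay":0,"az":0,"jaw":-1},{"tx":0,"ty":0,"tz":-0.01,"ax":0,"ay":0,"az":0,"jaw":-1},{"tx":0,"ty":0,"tz":-0.015,"ax":0,"ay":0,"az":0,"jaw":-1},{"tx":0,"ty":0,"tz":-0.02,"ax":0,"ay":0,"az":0,"jaw":-1},{"tx":0,"ty":0,"tz":-0.02,"ax":0,"ay":0,"az":0,"jaw":-1},{"tx":0,"ty":0,"tz":-0.02,"ax":0,"ay":0,"az":0,"jaw":-1},{"tx":0,"ty":0,"tz":-0.01,"ax":0,"ay":0,"az":0,"jaw":-1},{"tx":0,"ty":0,"tz":0,"ax":0,"ay":0,"az":0,"jaw":-1}]'
python3 - <<'E'
from h import *
c,K,T=cam('scene')
m=(c.min(2)>205).astype(np.uint8); k=np.zeros_like(m); k[165:215,185:240]=1; m*=k
N,l,s,ce=cv2.connectedComponentsWithStats(m)
for i in range(1,N):
    if 15<s[i,4]<90:
        p=onz(K,T,*ce[i],.104)[:2]-[.587,-.0697]; print(np.degrees(np.arctan2(p[1],p[0])).round(1),end=' ')
to([.5975,.0602,.13])
E
```

```text
time: 20.3
ee_pos: [0.6556, -0.1478, 0.1798]
tcp_rot: [179.9, -0.0, 54.9]
wrist_force: [0.2, -0.5, -0.3]
opening: -0.0001
grasp_force: 0.0
-121.3 168.7 123.2 -53.5 77.5 -12.6 32.1 tool shift [ 0.137  -0.1668  0.0488] yaw [ 1.7999e+02 -1.0000e-02  5.4950e+01] p [ 0.6553 -0.1478  0.1788] F [ 0.98 -0.94 -0.53] t 20.35
```

The carousel sits at about 0.66 rad by the vials. Now I go to above the plunger.

```bash
python3 -m handwheel '[{"tx":0.017,"ty":-0.0208,"tz":0,"ax":0,"ay":0,"az":0,"jaw":-1},{"tx":0.017,"ty":-0.0208,"tz":0,"ax":0,"ay":0,"az":0,"jaw":-1},{"tx":0.017,"ty":-0.0208,"tz":0,"ax":0,"ay":0,"az":0,"jaw":-1},{"tx":0.017,"ty":-0.0208,"tz":0,"ax":0,"ay":0,"az":0,"jaw":-1},{"tx":0.017,"ty":-0.0208,"tz":0,"ax":0,"ay":0,"az":0,"jaw":-1},{"tx":0.017,"ty":-0.0208,"tz":0,"ax":0,"ay":0,"az":0,"jaw":-1},{"tx":0.017,"ty":-0.0208,"tz":0,"ax":0,"ay":0,"az":0,"jaw":-1},{"tx":0.017,"ty":-0.021,"tz":0.01,"ax":0,"ay":0,"az":0,"jaw":-1},{"tx":0.001,"ty":0,"tz":0.02,"ax":0,"ay":0,"az":0,"jaw":-1},{"tx":0,"ty":0,"tz":0.01,"ax":0,"ay":0,"az":0,"jaw":-1}]'
python3 - <<'E'
from h import *
c,K,T=cam('scene'); to([.5975,.0602,.12])
cv2.imwrite('pics/s3.png',cv2.resize(c[110:230,190:310,::-1],(600,600),interpolation=cv2.INTER_CUBIC))
E
```

```text
time: 21.6
ee_pos: [0.5967, 0.0603, 0.1369]
tcp_rot: [-179.9, 0.1, 55.0]
wrist_force: [-0.9, 0.5, 0.0]
opening: -0.0
grasp_force: 0.0
tool shift [0.0007 0.0007 0.016 ] yaw [-1.7985e+02  1.3000e-01  5.4950e+01] p [0.5965 0.06   0.136 ] F [ 0.81  0.39 -1.06] t 21.65
```

View pics/s3.png

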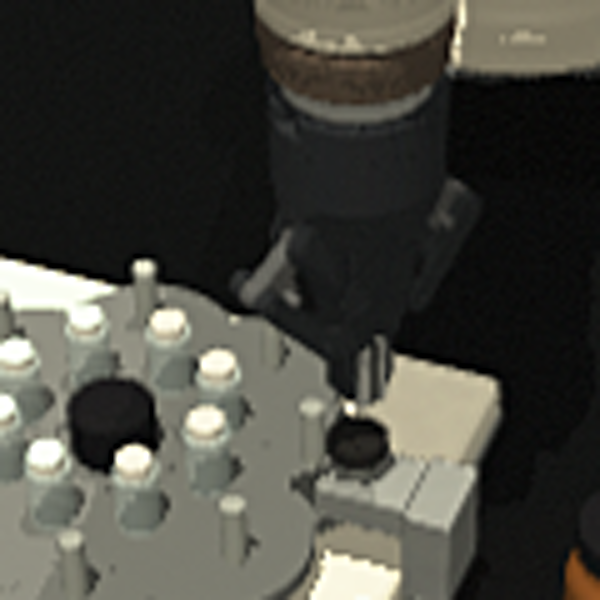

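The tip (about (368,395)) is over the head (358,437), so the alignment is good. I descend slowly.

```bash
python3 -m handwheel '[{"tx":0.0005,"ty":0.0005,"tz":0.006,"ax":0,"ay":0,"az":0,"jaw":-1},{"tx":0,"ty":0,"tz":0.006,"ax":0,"ay":0,"az":0,"jaw":-1},{"tx":0,"ty":0,"tz":0.004,"ax":0,"ay":0,"az":0,"jaw":-1},{"tx":0,"ty":0,"tz":0.0015,"ax":0,"ay":0,"az":0,"jaw":-1},{"tx":0,"ty":0,"tz":0.0015,"ax":0,"ay":0,"az":0,"jaw":-1},{"tx":0,"ty":0,"tz":0.0015,"ax":0,"ay":0,"az":0,"jaw":-1},{"tx":0,"ty":0,"tz":0.0015,"ax":0,"ay":0,"az":0,"jaw":-1},{"tx":0,"ty":0,"tz":0.0015,"ax":0,"ay":0,"az":0,"jaw":-1},{"tx":0,"ty":0,"tz":0.0015,"ax":0,"ay":0,"az":0,"jaw":-1},{"tx":0,"ty":0,"tz":0.0015,"ax":0,"ay":0,"az":0,"jaw":-1}]'; python3 -m handwheel '[{"tx":0,"ty":0,"tz":0.001,"ax":0,"ay":0,"az":0,"jaw":-1},{"tx":0,"ty":0,"tz":0.001,"ax":0,"ay":0,"az":0,"jaw":-1},{"tx":0,"ty":0,"tz":0.0005,"ax":0,"ay":0,"az":0,"jaw":-1},{"tx":0,"ty":0,"tz":0.0005,"ax":0,"ay":0,"az":0,"jaw":-1},{"tx":0,"ty":0,"tz":0,"ax":0,"ay":0,"az":0,"jaw":-1},{"tx":0,"ty":0,"tz":0,"ax":0,"ay":0,"az":0,"jaw":-1},{"tx":0,"ty":0,"tz":0,"ax":0,"ay":0,"az":0,"jaw":-1},{"tx":0,"ty":0,"tz":0,"ax":0,"ay":0,"az":0,"jaw":-1},{"tx":0,"ty":0,"tz":0,"ax":0,"ay":0,"az":0,"jaw":-1},{"tx":0,"ty":0,"tz":0,"ax":0,"ay":0,"az":0,"jaw":-1}]'
```

```text
time: 22.9
ee_pos: [0.5983, 0.0602, 0.1125]
tcp_rot: [180.0, -0.0, 54.9]
wrist_force: [-1.4, -0.5, 3.4]
opening: -0.0002
grasp_force: 1.7
time: 24.15
ee_pos: [0.5983, 0.0602, 0.1093]
tcp_rot: [180.0, -0.0, 54.9]
wrist_force: [-0.6, 0.4, 2.2]
opening: 0.0001
grasp_force: 1.5
```

```bash
python3 -m handwheel '[{"tx":0,"ty":0,"tz":0.0008,"ax":0,"ay":0,"az":0,"jaw":-1},{"tx":0,"ty":0,"tz":0.0008,"ax":0,"ay":0,"az":0,"jaw":-1},{"tx":0,"ty":0,"tz":0.0008,"ax":0,"ay":0,"az":0,"jaw":-1},{"tx":0,"ty":0,"tz":0.0008,"ax":0,"ay":0,"az":0,"jaw":-1},{"tx":0,"ty":0,"tz":0.0008,"ax":0,"ay":0,"az":0,"jaw":-1},{"tx":0,"ty":0,"tz":0.0008,"ax":0,"ay":0,"az":0,"jaw":-1},{"tx":0,"ty":0,"tz":0.0008,"ax":0,"ay":0,"az":0,"jaw":-1},{"tx":0,"ty":0,"tz":0.0005,"ax":0,"ay":0,"az":0,"jaw":-1},{"tx":0,"ty":0,"tz":0.0005,"ax":0,"ay":0,"az":0,"jaw":-1},{"tx":0,"ty":0,"tz":0.0005,"ax":0,"ay":0,"az":0,"jaw":-1}]'
```

```text
time: 25.4
ee_pos: [0.5983, 0.0602, 0.1022]
tcp_rot: [180.0, -0.0, 54.9]
wrist_force: [-0.5, -0.1, 3.0]
opening: -0.0001
grasp_force: 1.6
```

```bash
python3 -m handwheel '[{"tx":0,"ty":0,"tz":0.0003,"ax":0,"ay":0,"az":0,"jaw":-1},{"tx":0,"ty":0,"tz":0.0003,"ax":0,"ay":0,"az":0,"jaw":-1},{"tx":0,"ty":0,"tz":0.0003,"ax":0,"ay":0,"az":0,"jaw":-1},{"tx":0,"ty":0,"tz":0.0003,"ax":0,"ay":0,"az":0,"jaw":-1},{"tx":0,"ty":0,"tz":0.0003,"ax":0,"ay":0,"az":0,"jaw":-1},{"tx":0,"ty":0,"tz":0.0003,"ax":0,"ay":0,"az":0,"jaw":-1},{"tx":0,"ty":0,"tz":0,"ax":0,"ay":0,"az":0,"jaw":-1},{"tx":0,"ty":0,"tz":0,"ax":0,"ay":0,"az":0,"jaw":-1},{"tx":0,"ty":0,"tz":0,"ax":0,"ay":0,"az":0,"jaw":-1},{"tx":0,"ty":0,"tz":0,"ax":0,"ay":0,"az":0,"jaw":-1}]'
```

```text
time: 26.65
ee_pos: [0.5983, 0.0602, 0.1008]
tcp_rot: [180.0, -0.0, 54.9]
wrist_force: [0.6, 1.1, 5.9]
opening: 0.0002
grasp_force: 3.1
```

Force is rising; a little more will confirm the solid end.

```bash
python3 -m handwheel '[{"tx":0,"ty":0,"tz":0.0003,"ax":0,"ay":0,"az":0,"jaw":-1},{"tx":0,"ty":0,"tz":0.0003,"ax":0,"ay":0,"az":0,"jaw":-1},{"tx":0,"ty":0,"tz":0.0003,"ax":0,"ay":0,"az":0,"jaw":-1},{"tx":0,"ty":0,"tz":0.0003,"ax":0,"ay":0,"az":0,"jaw":-1},{"tx":0,"ty":0,"tz":0.0003,"ax":0,"ay":0,"az":0,"jaw":-1},{"tx":0,"ty":0,"tz":0,"ax":0,"ay":0,"az":0,"jaw":-1},{"tx":0,"ty":0,"tz":0,"ax":0,"ay":0,"az":0,"jaw":-1},{"tx":0,"ty":0,"tz":0,"ax":0,"ay":0,"az":0,"jaw":-1},{"tx":0,"ty":0,"tz":0,"ax":0,"ay":0,"az":0,"jaw":-1},{"tx":0,"ty":0,"tz":0,"ax":0,"ay":0,"az":0,"jaw":-1}]'
```

```text
time: 27.9
ee_pos: [0.5984, 0.0602, 0.1]
tcp_rot: [180.0, -0.0, 54.9]
wrist_force: [-1.7, -0.7, 9.7]
opening: 0.0
grasp_force: 5.1
```

The force rose 3.8 N in 0.8 mm, which is just the rubber giving on the solid end. I lift clear and check.

```bash
python3 -m handwheel '[{"tx":0,"ty":0,"tz":-0.002,"ax":0,"ay":0,"az":0,"jaw":-1},{"tx":0,"ty":0,"tz":-0.004,"ax":0,"ay":0,"az":0,"jaw":-1},{"tx":0,"ty":0,"tz":-0.01,"ax":0,"ay":0,"az":0,"jaw":-1},{"tx":0,"ty":0,"tz":-0.02,"ax":0,"ay":0,"az":0,"jaw":-1},{"tx":0,"ty":0,"tz":-0.02,"ax":0,"ay":0,"az":0,"jaw":-1},{"tx":0,"ty":0,"tz":-0.02,"ax":0,"ay":0,"az":0,"jaw":-1},{"tx":0,"ty":0,"tz":-0.01,"ax":0,"ay":0,"az":0,"jaw":-1},{"tx":0,"ty":0,"tz":0,"ax":0,"ay":0,"az":0,"jaw":-1},{"tx":0,"ty":0,"tz":0,"ax":0,"ay":0,"az":0,"jaw":-1},{"tx":0,"ty":0,"tz":0,"ax":0,"ay":0,"az":0,"jaw":-1}]'
python3 - <<'E'
from h import *
c,K,T=cam('scene')
cv2.imwrite('pics/s4.png',cv2.resize(c[110:300,80:333,::-1],(759,570),interpolation=cv2.INTER_CUBIC))
E
```

```text
time: 29.15
ee_pos: [0.5979, 0.0601, 0.184]
tcp_rot: [-179.9, 0.1, 54.9]
wrist_force: [0.4, -0.4, -0.1]
opening: 0.0002
grasp_force: 0.0
```

View pics/s4.png

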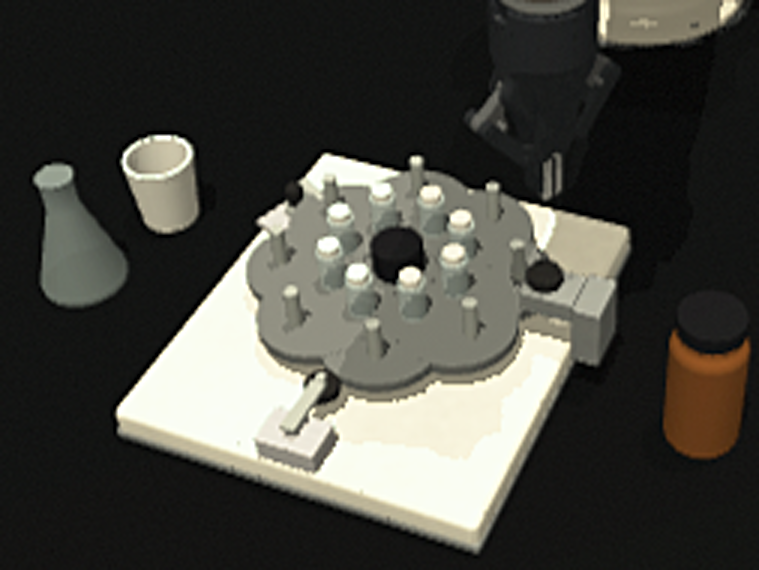

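The plunger head is down at (545,275), the carousel is turned, the bystanders are standing, and the gripper is free at (548,180). I hand the job in.

```bash
python3 -c "
from h import *
print(workorder.job_done())"
```

```text
the job is handed in; nothing more can be done
None
```

The job is handed in at 29 s, result not reported: the carousel was turned to its end stop (about 0.65 rad) and held at about 11 N for over a second, then the plunger was pressed to its solid end at about 10 N; the highest force I read was about 16 N, and the vials and bystanders were left alone.

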